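# Square a bar blank in the laser marking jig and clamp it

## Task

Get the black bar ready for marking in the jig: push it near its two ends until it lies flush against both brass pads of the rail and run it along to the end-stop pin, then swing the red-handled clamp down so that it grips the bar, and let go. Push gently: the rail is only lightly nipped and must not be shoved out of its setting. Leave the glue bottle, screwdriver and bush where they are.

Things in the scene. Friction and masses are not known exactly. Their poses are not given: they have to be found in the camera images.
- jig: Fixed aluminium base plate of the marking jig, 170 (x) x 250 (y) x 10 mm thick; origin under its centre, on the desk top; x points from the clamp side across to the rail, y along the rail away from the stop pin, z up. The bar slides on the plate's top, 10 mm above the desk.
- jig_rail (a point): Fixed point of the jig at x = 35, y = 0, z = 20 mm: the middle of the rail's pad line at its mean setting, NOT the real one. The rail is adjustable and its setting is not measured: pad faces stand up to 9 mm nearer or farther along x and the rail may be swivelled up to 0.06 rad, so find it by touch or eye. Thumbscrews hold it by friction: it slips if pushed with about 15 N; 1.5 mm is too much.
- jig_pads (a point): Fixed point at x = 35, y = 60, z = 20 mm: the left (+y) brass pad at the mean setting; the right pad is at y = -60. Pads are 12 mm discs standing 4 mm out of the rail's near face, and the bar must bear on both. The rail is dark steel, 200 long, 18 thick, its top 31 mm above the desk; behind it two black thumbscrews (14 mm wide, tops 29 mm above the desk) at x = 75, y = +-60 mm.
- jig_stop (a point): Axis of the end-stop pin at x = 20, y = -106 mm of the jig, at its top, 28 mm above the desk: steel, 12 mm diameter, fixed, with a low blue block behind it. The bar's -y end face comes to rest on it; the bar's middle is then at y = 0 of the jig.
- bar: Loose black anodised aluminium bar with bright ends, 200 mm long (its y), 30 wide (its x), 16 high, 0.2 to 0.4 kg; origin under its centre, on the plate. It starts on the plate askew (up to 0.13 rad), its middle 20 to 50 mm short of the rail and 10 to 28 mm short of the stop. It slides under about 0.5 to 3 N and stays where it is left.
- bar_left (a point): Point on the bar's far (+x) long side, 60 mm towards +y from its middle, 10 mm above the bar's underside; meets the centre of the left (+y) pad's face when the bar is home.
- bar_right (a point): Point on the bar's far (+x) long side, 60 mm towards -y from its middle, 10 mm above the bar's underside; meets the centre of the right (-y) pad's face when the bar is home.
- clamp (a joint): Angle of the hold-down arm, rad: 0 is fully open (leaning 10 degrees back from upright, to the jig's -x), growing as it swings over towards the rail; at about 1.745 it is level and its rubber foot stands on the bar's top. Stiff hinge (0.35 N m of friction): it stays where it is left and goes on gripping the bar once the handle has been pressed down with about 10 N.
- clamp_pivot (a point): Centre of the clamp's hinge axis (fixed; axis along the jig's y) at x = -56, y = 0, z = 40 mm of the jig. Its post is 40 mm wide (y = -20 to 20), reaches from x = -76 to -40 mm and up to 47 mm above the desk; with the upright arm it bars the way to the middle of the bar's near side.
- clamp_grip (a point): Middle of the arm's red handle, 94 mm out from the hinge axis; moves with the arm. The steel arm is 18 mm wide (y) and 10 mm thick, the handle 23 mm wide, 15 mm thick and reaches from 76 to 112 mm from the axis; the rubber foot, 16 mm across, stands on the rail side of the arm, 78 mm from the axis.
- glue_bottle: Bystander: small white glue bottle lying down, 101 mm long (its y), 28 mm high, beyond the jig; origin under its centre.
- screwdriver: Bystander: small green-handled screwdriver lying down, 130 mm long (its y), 18 mm high, to the left of the jig; origin under its centre.
- bush: Bystander: turned brass-coloured bush, 26 mm diameter, 14 mm high, beyond the jig; origin under its centre.

How it is judged:
On the way, in this order (a step that is already met when the one before it is completed fails the run):
1. the bar lies flush against both pads of the rail and home at the stop pin, with the clamp still up (horizontal distance between bar_left and rail_c0 below 0.0037 m and horizontal distance between bar_right and rail_c1 below 0.0037 m and y of bar in the frame of jig below 0.0025 m and value of joint clamp below 0.9 rad), for 0.2 s.
2. the clamp is swung down and presses on the bar (value of joint clamp above 1.7 rad and contact force between bar and clamp above 1.5 N), for 0.2 s.
At the end, for the whole second after the job is handed in: The bar lies flat on the plate within 1.5 mm of both brass pads and within 2 mm of the stop pin, at rest, with the clamp arm level and its foot pressing on the bar with more than 1.5 N (all of step 2 and horizontal distance between bar_left and rail_c0 below 0.0037 m and horizontal distance between bar_right and rail_c1 below 0.0037 m and y of bar in the frame of jig below 0.0025 m and angle between bar's own z axis and vertical below 0.05 rad and linear speed of bar below 0.01 m/s); the robot touches nothing.
It fails at once if the rail is shoved more than 1.5 mm out of its setting (distance of any of rail_c0, rail_c1 from where it was at the start of the episode above 0.0015 m).
It fails at once if a bystander (glue bottle, screwdriver, bush) is moved more than 20 mm (distance of any of glue_bottle, screwdriver, bush from where it was at the start of the episode above 0.02 m).
It also fails if it takes over 67 s, if anything falls off the work surface, if the arm or the gripper's body presses on something with over 40 N, if the wrist force passes 120 N, or if a joint passes its speed limit or range.

## Robot

A 6-joint arm with a two-finger parallel gripper is mounted at the origin on a cart in front of the work surface, level with it; the furniture and walls round the work are solid. World frame = base frame: x ahead of the robot, y to its left, z up, the work surface at z = 0. Lengths are in m, angles in rad, forces in N, time in s.
With the tool pointing down it reaches from about 0.25 to 0.775 m from the base axis. Payload 4 kg.
Tool frame: the origin (TCP) lies at the very end of the fingers, on their centre line; the grasp point (between the pads) lies 19 mm behind it; z points along the fingers, x is the direction in which the jaws open and shut, and the axes are right-handed (so a half turn about z gives the same grasp; the last joint's range is limited). The gripper opens to 85 mm and grips with 20 to 120 N. Pads are 22 mm wide; open, the fingers measure 114 mm over their backs; the gripper's body (76 mm by 85 mm) begins 54 mm behind the grasp point. The pads swing forward as they close: fully open they stand 13 mm farther back than shut.
Start: joints at [1.067, 0.087, 1.371, -0, 1.684, -0.103], TCP at [0.215, 0.506, 0.231] pointing down, gripper open.
Joint ranges: [-3.1, 3.1], [-0.76, 2.03], [0.27, 2.55], [-1.08, 4.22], [0.17, 2.65], [-2.57, 2.57]. Speed limits (rad/s): [2.79, 2.79, 3.14, 3.14, 3.14, 3.14].

## Interface

Orientations are given as a unit quaternion [x, y, z, w].
In Python, from bench import * gives the robot as it stands. The module is installed in compiled form; this text tells all that it offers.
- The arm moves only by the tool arm_command, never from a script. Its argument "deltas" is one flat list of numbers, 5 for each row, row after row: the closure, from 0 (fully open) to 1 (shut), then the shift along the tool's x, y, z normalised to -1 to 1, where 1 is 10 cm, then the turn about the tool's z normalised to -1 to 1, where 1 is 180 degrees. In form: [grip, x, y, z, yaw, grip, x, y, z, yaw, ...]. A call has exactly 5 rows; each row is the pose to reach, as a shift and turn from the pose measured when the call began, along the tool's axes at that moment, turning the shorter way round; what a row does not reach only later rows make up. A row lasts 1/10 s, in which the tool goes at most 50 mm and 8.59 degrees, less where a joint would pass 70% of its speed; a pose out of reach is approached as far as the arm can. A call with a number of a shift or a turn outside -1 to 1 is refused whole. A call with a gripper value outside its range is refused whole. The fingers move at their own pace and stop on an object; "newtons" is the grip in N (left out, the last holds). Time passes only in rows, so rows that repeat a pose let the fingers close, or fill a call up. It gives the time, the measured TCP pose, the force and the opening at its end, in the units of the state.
- observe(): the state, without advancing time (a new reading comes with each control period).
- snapshot(name): name is "side" or "top"; returns a dict with "pixels" (384x512x3 uint8, blue, green, red), "depth" (384x512 float32, m along the optical axis (not along the pixel's ray), 0 where there is no reading), "fov_y" (degrees; the focal length in pixels is half the picture's height over the tangent of half this angle, whatever the lens; pixels are square), "cx", "cy" (the principal point, pixels), "origin" and "rotation" of the camera in the world. Camera axes: x right, y up, looking along -z (the intrinsics and any distortion apply to the point x, -y, -z); pixel columns grow to the right and rows downward; lengths in m; the calibration is good to about 2 mm. A picture is of the moment at which its call begins.
- close_job(): hands the job in, once; it reports no verdict.
The state is a dict: "time": time; "joint_positions": joint angles; "qd": joint speeds; "tau": joint torques, N m; "tcp_pos": TCP position; "tool_rot": TCP orientation; "ft_force": force on the tool from outside, world axes, zero at the start; "torque": the same for the moment, N m; "width": finger opening in m.
Only numpy, scipy, OpenCV 4.12 (cv2) and the standard library are available. Lean on these libraries where they do the work, as an engineer would, in place of code of your own. Each camera call takes 0.05 s, during which the arm holds its last target. There are 200 camera calls.

## Working session

There is one attempt and no reset: what is moved stays moved. The work goes in short steps, Python scripts to look and compute and a tool call to move; the robot and the scene stay as the last step left them, time stands still between calls to the robot, and variables do not carry over. Pictures are saved under pics/ and viewed, on a budget of 10 in all, crops included, one or two more only if the job needs it, and the job is handed in when it is done.

Besides the shell and the picture viewer there is one more tool, called after "Call:" as a command line: name --argument value ..., lists and objects as JSON in quotes. arm_command: Moves the arm, as the interface text tells. Its arguments: {"type":"object","properties":{"deltas":{"type":"array","items":{"type":"number","minimum":-1,"maximum":1}},"newtons":{"type":"number"}},"required":["deltas"]}

```bash
mkdir -p pics; cat > h.py <<'E'
from bench import *
import numpy as np, cv2
def pix(s,u,v,z):
    """cast pixel to plane z"""
    f=s["pixels"].shape[0]/2/np.tan(np.radians(s["fov_y"])/2)
    d=np.array([(u-s["cx"])/f,-(v-s["cy"])/f,-1.])
    d=np.array(s["rotation"]).reshape(3,3)@d; o=np.array(s["origin"])
    return o+d*(z-o[2])/d[2]
def proj(s,p):
    f=s["pixels"].shape[0]/2/np.tan(np.radians(s["fov_y"])/2)
    c=np.array(s["rotation"]).reshape(3,3).T@(np.array(p)-np.array(s["origin"]))
    return s["cx"]+f*c[0]/-c[2], s["cy"]-f*c[1]/-c[2]
E
python3 - <<'E'
from h import *
import pickle
st=observe();print(st)
for n in("top","side"):
    s=snapshot(n);pickle.dump(s,open(n+".pkl","wb"))
    cv2.imwrite(f"pics/{n}1.png",s["pixels"]);print({k:v for k,v in s.items() if k not in("pixels","depth")})
E
```

```text
{'time': 0.0, 'joint_positions': array([ 1.06689622e+00,  8.79763894e-02,  1.37228260e+00,  6.17766764e-06,
        1.68358845e+00, -1.03081826e-01]), 'qd': array([-0.00012135, -0.00113572, -0.00086715, -0.00073532,  0.00038974,
        0.0006184 ]), 'tau': array([ 6.25821758e-04, -3.51883185e+01, -3.13269389e+01,  1.68208358e-04,
        1.09103078e-02,  1.06936966e-07]), 'tcp_pos': array([0.21434466, 0.50597013, 0.23011305]), 'tool_rot': array([ 8.33717426e-01,  5.52190169e-01, -1.00041996e-03,  5.19792916e-04]), 'ft_force': array([ 1.22681222, -0.03594549, -0.21398273]), 'torque': array([-0.02636222,  0.03912978, -0.00627809]), 'width': 0.08562257050860601}
{'fov_y': 55.55663245900503, 'cx': 255.4361441434366, 'cy': 189.21877327688335, 'origin': array([0.51303719, 0.01996341, 0.9412909 ]), 'rotation': array([-0.04247373,  0.02836526,  0.71301264, -0.69928847])}
{'fov_y': 51.9019556095278, 'cx': 265.36765058205845, 'cy': 197.0717518330099, 'origin': array([ 1.33656621, -0.15986656,  0.5240475 ]), 'rotation': array([0.41125282, 0.30381389, 0.51766414, 0.68599714])}
```

View pics/top1.png

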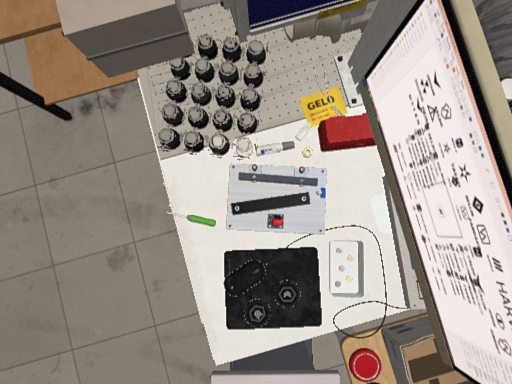

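View pics/side1.png

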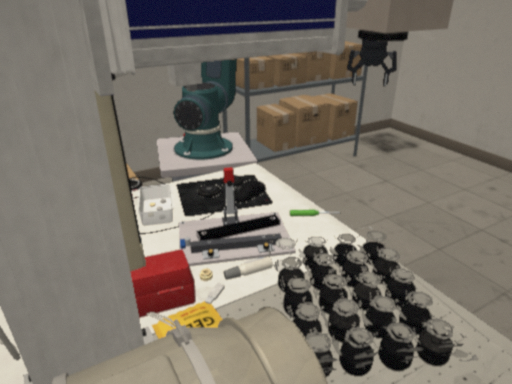

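```bash
sed -i '1a from scipy.spatial.transform import Rotation as R' h.py; sed -i 's/np.array(s\["rotation"\]).reshape(3,3)/R.from_quat(s["rotation"]).as_matrix()/' h.py
python3 - <<'E'
from h import *
import pickle
s=pickle.load(open("top.pkl","rb"))
c=s["pixels"][155:240,218:335]
cv2.imwrite("pics/crop.png",cv2.resize(c,None,fx=6.8,fy=6.8,interpolation=cv2.INTER_CUBIC))
for u,v in((230,165),(326,168),(325,234),(226,229)): print(u,v,pix(s,u,v,.01), s["depth"][v,u])
E
```

```text
230 165 [0.6712472  0.10241522 0.01      ] 0.94442326
326 168 [ 0.65801978 -0.14486402  0.01      ] 0.9480646
325 234 [ 0.48956002 -0.13600007  0.01      ] 0.9292108
226 229 [0.50668479 0.11448934 0.01      ] 0.9371342
```

View pics/crop.png

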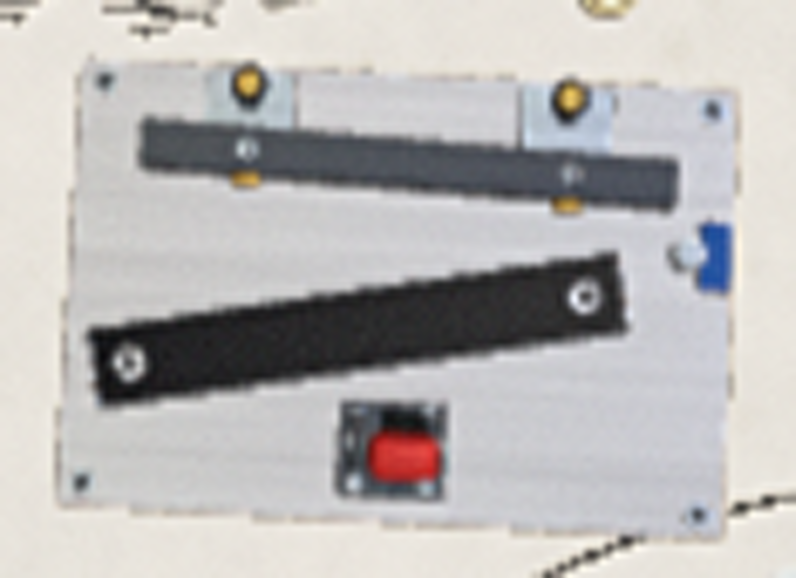

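The crop shows the plate corners at (85,62), (738,90), (724,540), (58,503). The pads are at (246,184) and (567,209), the pin is at (686,253), and the bar is askew with its left end further from the rail.

```bash
cat >> h.py <<'E'
def jigfit(s,poly):
    P=np.array([pix(s,*p,.01)[:2] for p in poly])
    return P
E
python3 - <<'E'
from h import *
import pickle
s=pickle.load(open("top.pkl","rb"))
U=lambda u,v:(218+(u+.5)/6.8-.5,155+(v+.5)/6.8-.5)
P=[pix(s,*U(*p),.01)[:2] for p in((85,62),(738,90),(724,540),(58,503))]
c=np.mean(P,0); y=(P[0]-P[1])+(P[3]-P[2]); x=(P[0]-P[3])+(P[1]-P[2])
print("sides",[np.linalg.norm(P[i]-P[i-1]) for i in range(4)])
a=np.mean([np.arctan2(x[1],x[0]),np.arctan2(-y[0],y[1])]);print("c",c,"yaws",np.arctan2(x[1],x[0]),np.arctan2(-y[0],y[1]),a)
# refine using pin at top z=.028
M=np.array([[np.cos(a),-np.sin(a)],[np.sin(a),np.cos(a)]])
J=lambda u,v,z:(M.T@(pix(s,*U(u,v),z)[:2]-c)*1e3).round(1)
print("pin",J(686,253,.028),"expect 20,-106")
print("thumbs",J(250,83,.029),J(570,97,.029),"expect 75,+-60")
print("pads",J(246,186,.02),J(567,211,.02)); print("rail near top corners",J(142,168,.031),J(672,210,.031))
# bar by mask
g=s["pixels"].max(2); m=(g<60).astype(np.uint8); m[:185]=0;m[216:]=0;m[:,:228]=0;m[:,315:]=0
n,l,stt,_=cv2.connectedComponentsWithStats(m); k=1+stt[1:,4].argmax()
r=cv2.minAreaRect(np.argwhere(l==k)[:,::-1].astype(np.float32)); print(r)
B=np.array([(M.T@(pix(s,*p,.022)[:2]-c)*1e3) for p in cv2.boxPoints(r)]);print("bar corners",B.round(1),B.mean(0))
for nme,lo,hi in(("red",(165,10),(12,70)),):
    pass
hsv=cv2.cvtColor(s["pixels"],cv2.COLOR_BGR2HSV)
gm=(cv2.inRange(hsv,(45,100,60),(75,255,255)));vv,uu=np.nonzero(gm[200:235,180:220]);p=pix(s,uu.mean()+180,vv.mean()+200,.009);print("screwdriver handle",M.T@(p[:2]-c)*1e3)
# tall things near
f=384/2/np.tan(np.radians(s["fov_y"])/2); v,u=np.mgrid[0:384,0:512]; d=s["depth"]
X=np.stack([(u-s["cx"])/f*d,-(v-s["cy"])/f*d,-d],-1)@R.from_quat(s["rotation"]).as_matrix().T+s["origin"]
t=(X[...,2]>.06)&(d>0)
for x0 in np.arange(.3,.9,.1):
    q=t&(abs(X[...,0]-x0)<.05)&(X[...,1]<0)
    print("x",x0.round(2),"tall max y",X[...,1][q].max() if q.any() else None, X[...,2][q][X[...,1][q].argmax()] if q.any() else None)
E
```

```text
sides [np.float64(0.16727292946686342), np.float64(0.24785938858972642), np.float64(0.16926564141367098), np.float64(0.24847701603716182)]
c [ 0.58266446 -0.01558532] yaws -0.07012721238100308 -0.06927444949636632 -0.0697008309386847
pin [  20.  -103.8] expect 20,-106
thumbs [75.4 60.1] [ 75.9 -58.9] expect 75,+-60
pads [37.9 59.8] [ 34.3 -60.3]
rail near top corners [41.4 98.3] [ 35.3 -97.7]
((269.93994140625, 203.07998657226562), (10.606602668762207, 77.35748291015625), 81.8698959350586)
bar corners [[-19.5 114.7]
 [ 17.8 -77.2]
 [ -8.6 -81.9]
 [-45.8 109.4]] [-14.04795081  16.23906819]
screwdriver handle [-65.03149078 190.33501635]
x 0.3 tall max y -0.3152172324428486 0.15697107755098716
x 0.4 tall max y -0.29140039134431356 0.14914805943338305
x 0.5 tall max y -0.0002667608871377708 0.1226221894352747
x 0.6 tall max y -0.24193520536313234 0.17128186252278443
x 0.7 tall max y -0.12955927901657308 0.06123490492210637
x 0.8 tall max y -2.6383148083973518e-06 0.4835994747328479
x 0.9 tall max y -0.209060650872235 0.08134879696140584
```

Call:
arm_command --deltas '[1, -0.12, 0.2, 0, 0, 1, -0.24, 0.4, 0, 0, 1, -0.36, 0.6, 0, 0, 1, -0.48, 0.8, 0, 0, 1, -0.6, 1, 0, 0]' --newtons 40

```text
time: 0.6
tcp_pos: [0.2833, 0.4108, 0.2296]
tool_rot: [0.834, 0.552, -0.002, 0.001]
ft_force: [0.2, -0.9, 0.3]
width: 0.0121
```

Call:
arm_command --deltas '[1, -0.12, 0.2, 0, 0, 1, -0.24, 0.4, 0, 0, 1, -0.36, 0.6, 0, 0, 1, -0.48, 0.8, 0, 0, 1, -0.6, 1, 0, 0]'

```text
time: 1.1
tcp_pos: [0.3522, 0.3155, 0.2292]
tool_rot: [0.834, 0.552, -0.002, 0.001]
ft_force: [0.3, -0.4, -0.4]
width: -0.0001
```

Call:
arm_command --deltas '[1, -0.12, 0.2, 0, 0, 1, -0.24, 0.4, 0, 0, 1, -0.36, 0.6, 0, 0, 1, -0.48, 0.8, 0, 0, 1, -0.6, 1, 0, 0]'

```text
time: 1.6
tcp_pos: [0.421, 0.2203, 0.2288]
tool_rot: [0.834, 0.552, -0.003, 0.001]
ft_force: [0.6, -0.4, -0.4]
width: 0.0
```

Call:
arm_command --deltas '[1, -0.12, 0.2, 0, -0.035, 1, -0.24, 0.4, 0, -0.07, 1, -0.36, 0.6, 0, -0.1, 1, -0.48, 0.8, 0, -0.1056, 1, -0.6, 1, 0, -0.1056]'

```text
time: 2.1
tcp_pos: [0.4899, 0.1252, 0.2283]
tool_rot: [0.731, 0.682, -0.003, -0.0]
ft_force: [0.8, 0.3, 0.6]
width: 0.0
```

Call:
arm_command --deltas '[1, -0.09, 0.06, 0.2, 0, 1, -0.18, 0.12, 0.4, 0, 1, -0.27, 0.18, 0.6, 0, 1, -0.36, 0.24, 0.8, 0, 1, -0.44, 0.3, 1, 0]'

```text
time: 2.6
tcp_pos: [0.5161, 0.0784, 0.1269]
tool_rot: [0.731, 0.682, -0.004, -0.001]
ft_force: [0.2, -0.3, -0.5]
width: 0.0002
```

Call:
arm_command --deltas '[1, 0, 0, 0.2, 0, 1, 0, 0, 0.4, 0, 1, 0, 0, 0.6, 0, 1, 0, 0, 0.8, 0, 1, 0, 0, 0.95, 0]'

```text
time: 3.1
tcp_pos: [0.5143, 0.0779, 0.0298]
tool_rot: [0.731, 0.682, -0.005, -0.002]
ft_force: [0.5, 0.2, 0.1]
width: 0.0002
```

Call:
arm_command --deltas '[1, 0, 0, 0.07, 0, 1, 0, 0, 0.14, 0, 1, 0, 0.05, 0.14, 0, 1, 0, 0.1, 0.14, 0, 1, 0, 0.15, 0.14, 0]'

```text
time: 3.6
tcp_pos: [0.5306, 0.0768, 0.0168]
tool_rot: [0.731, 0.682, -0.004, -0.001]
ft_force: [0.7, 0.1, 0.7]
width: -0.0
```

Call:
arm_command --deltas '[1, 0, 0.06, 0, 0, 1, 0, 0.12, 0, 0, 1, 0, 0.18, 0, 0, 1, 0, 0.24, 0, 0, 1, 0, 0.3, 0, 0]'

```text
time: 4.1
tcp_pos: [0.5609, 0.0748, 0.0166]
tool_rot: [0.731, 0.682, -0.004, -0.001]
ft_force: [-1.5, 0.3, 0.9]
width: -0.0003
```

Call:
arm_command --deltas '[1, 0, 0.04, 0, 0, 1, 0, 0.08, 0, 0, 1, 0, 0.12, 0, 0, 1, 0, 0.16, 0, 0, 1, 0, 0.19, 0, 0]'

```text
time: 4.6
tcp_pos: [0.5802, 0.0734, 0.0165]
tool_rot: [0.731, 0.682, -0.004, -0.001]
ft_force: [-1.5, 0.6, 0.9]
width: -0.0004
```

```bash
cat >> h.py <<'E'
C=np.array([.5827,-.0156]); A=-.0697; M=np.array([[np.cos(A),-np.sin(A)],[np.sin(A),np.cos(A)]])
def jig(p): return (M.T@(np.array(p)[:2]-C)*1e3).round(1)
def look(name):
    s=snapshot("top"); c=s["pixels"][155:240,218:335]
    cv2.imwrite(f"pics/{name}.png",cv2.resize(c,None,fx=6.8,fy=6.8,interpolation=cv2.INTER_CUBIC)); return s
def J(s,u,v,z): return jig(pix(s,218+(u+.5)/6.8-.5,155+(v+.5)/6.8-.5,z))
E
python3 -c "
from h import *
print(jig(observe()['tcp_pos']));look('p1')"
```

```text
[-8.7 88.6]
```

View pics/p1.png

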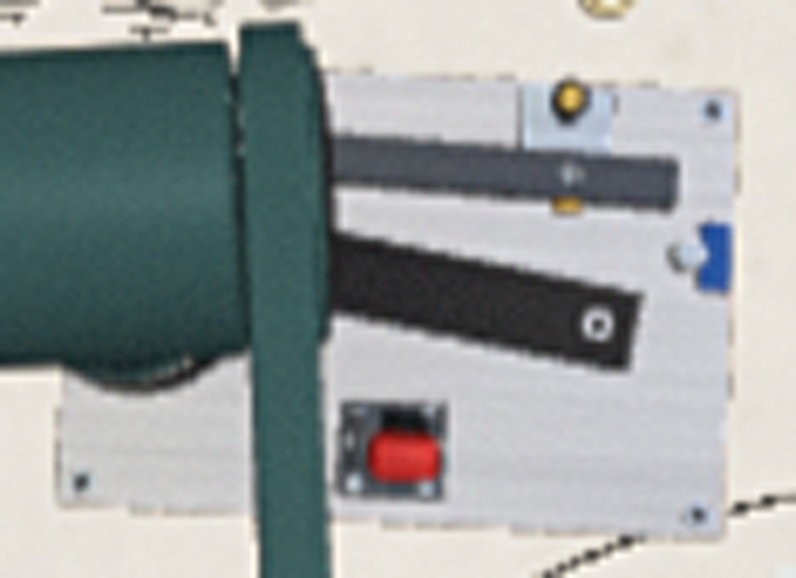

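Call:
arm_command --deltas '[1, 0, -0.04, 0, 0, 1, 0, -0.04, -0.2, 0, 1, 0, 0, -0.4, 0, 1, -0.2, 0.15, -0.4, 0, 1, -0.5, 0.25, -0.4, 0]'

```text
time: 5.15
tcp_pos: [0.6038, 0.0226, 0.0581]
tool_rot: [0.73, 0.683, -0.002, 0.001]
ft_force: [-0.0, -0.5, -0.2]
width: 0.0001
```

Call:
arm_command --deltas '[1, -0.2, 0, 0, 0, 1, -0.4, 0, 0, 0, 1, -0.6, 0, 0, 0, 1, -0.8, 0, 0, 0, 1, -1, 0, 0, 0]'

```text
time: 5.65
tcp_pos: [0.5971, -0.0781, 0.0584]
tool_rot: [0.73, 0.683, -0.002, 0.001]
ft_force: [0.6, -0.6, -0.6]
width: -0.0002
```

Call:
arm_command --deltas '[1, -0.2, -0.05, 0, 0, 1, -0.24, -0.2, 0, 0, 1, -0.24, -0.4, 0, 0, 1, -0.24, -0.6, 0, 0, 1, -0.24, -0.78, 0, 0]'

```text
time: 6.15
tcp_pos: [0.5167, -0.097, 0.0585]
tool_rot: [0.73, 0.683, -0.002, 0.001]
ft_force: [1.0, -0.2, 0.4]
width: 0.0002
```

```bash
python3 -c "
from h import *
import pickle
s=pickle.load(open('top.pkl','rb'))
print(jig(observe()['tcp_pos']),J(s,632,370,.022),J(s,640,295,.026),J(s,340,310,.022))"
```

```text
[-60.2 -85.8] [-23.8 -86.3] [  3.8 -87.8] [-7.  22.5]
```

Call:
arm_command --deltas '[1, 0.1, 0, 0.14, 0, 1, 0.13, 0, 0.28, 0, 1, 0.13, 0, 0.42, 0, 1, 0.13, 0.08, 0.42, 0, 1, 0.13, 0.18, 0.42, 0]'

```text
time: 6.65
tcp_pos: [0.5359, -0.0853, 0.0153]
tool_rot: [0.73, 0.683, -0.002, 0.001]
ft_force: [0.7, -0.6, 0.0]
width: 0.0002
```

Call:
arm_command --deltas '[1, 0, 0.05, 0, 0, 1, 0, 0.1, 0, 0, 1, 0, 0.15, 0, 0, 1, 0, 0.19, 0, 0, 1, 0, 0.23, 0, 0]'

```text
time: 7.15
tcp_pos: [0.5591, -0.087, 0.0154]
tool_rot: [0.73, 0.683, -0.002, 0.001]
ft_force: [-1.4, -0.1, 1.2]
width: 0.0002
```

Call:
arm_command --deltas '[1, 0, 0.02, 0, 0, 1, 0, 0.04, 0, 0, 1, 0, 0.06, 0, 0, 1, 0, 0.07, 0, 0, 1, 0, 0.08, 0, 0]'

```text
time: 7.65
tcp_pos: [0.5671, -0.0875, 0.0154]
tool_rot: [0.73, 0.683, -0.003, 0.001]
ft_force: [-1.9, -1.0, -0.0]
width: 0.0002
```

Call:
arm_command --deltas '[1, 0, 0.005, 0, 0, 1, 0, 0.01, 0, 0, 1, 0, 0.015, 0, 0, 1, 0, 0.02, 0, 0, 1, 0, 0.025, 0, 0]'

```text
time: 8.15
tcp_pos: [0.5696, -0.0876, 0.0154]
tool_rot: [0.73, 0.683, -0.003, 0.001]
ft_force: [-1.0, -0.2, 1.1]
width: -0.0001
```

Call:
arm_command --deltas '[1, 0, 0.005, 0, 0, 1, 0, 0.01, 0, 0, 1, 0, 0.015, 0, 0, 1, 0, 0.02, 0, 0, 1, 0, 0.02, 0, 0]'

```text
time: 8.65
tcp_pos: [0.5716, -0.0878, 0.0154]
tool_rot: [0.73, 0.683, -0.003, 0.001]
ft_force: [-1.0, -0.6, 0.4]
width: 0.0001
```

```bash
python3 -c "
from h import *
o=observe();print(jig(o['tcp_pos']),o['ft_force']);s=snapshot('side');cv2.imwrite('pics/s2.png',cv2.resize(s['pixels'][165:275,160:310],None,fx=5.3,fy=5.3,interpolation=cv2.INTER_CUBIC))"
```

```text
[ -6.  -72.8] [-0.993255   -0.60312803  0.44515219]
```

View pics/s2.png

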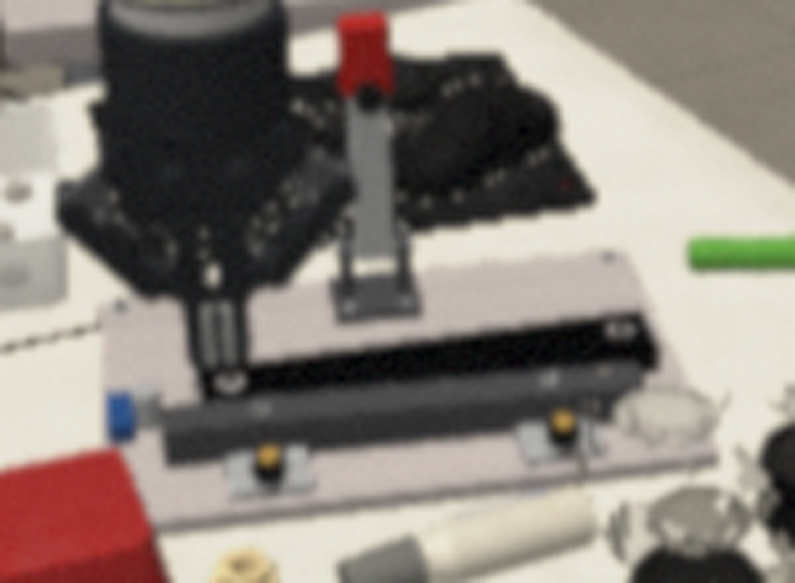

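Call:
arm_command --deltas '[1, 0, 0.006, 0, 0, 1, 0, 0.012, 0, 0, 1, 0, 0.018, 0, 0, 1, 0, 0.024, 0, 0, 1, 0, 0.024, 0, 0]'

```text
time: 9.2
tcp_pos: [0.5719, -0.0878, 0.0153]
tool_rot: [0.73, 0.683, -0.004, -0.001]
ft_force: [-8.5, -0.2, 5.9]
width: 0.0001
```

Call:
arm_command --deltas '[1, 0, 0.005, 0, 0, 1, 0, 0.01, 0, 0, 1, 0, 0.015, 0, 0, 1, 0, 0.02, 0, 0, 1, 0, 0.02, 0, 0]'

```text
time: 9.7
tcp_pos: [0.5719, -0.0878, 0.0153]
tool_rot: [0.73, 0.683, -0.006, -0.003]
ft_force: [-7.9, 0.4, 7.5]
width: 0.0001
```

Call:
arm_command --deltas '[1, 0, -0.06, 0, 0, 1, 0, -0.06, -0.2, 0, 1, 0, 0, -0.42, 0, 1, 0.2, 0.15, -0.42, 0, 1, 0.6, 0.2, -0.42, 0]'

```text
time: 10.2
tcp_pos: [0.5994, -0.031, 0.0585]
tool_rot: [0.732, 0.682, -0.004, -0.0]
ft_force: [1.1, -0.1, -0.5]
width: 0.0002
```

Call:
arm_command --deltas '[1, 0.2, 0, 0, 0, 1, 0.4, 0, 0, 0, 1, 0.6, 0, 0, 0, 1, 0.8, -0.1, 0, 0, 1, 0.95, -0.4, 0, 0]'

```text
time: 10.7
tcp_pos: [0.5685, 0.068, 0.0585]
tool_rot: [0.731, 0.682, -0.002, 0.001]
ft_force: [-0.1, -0.0, 0.3]
width: -0.0001
```

Call:
arm_command --deltas '[1, 0, -0.15, 0, 0, 1, 0, -0.15, 0.1, 0, 1, 0, -0.15, 0.2, 0, 1, 0, -0.15, 0.3, 0, 1, 0, -0.15, 0.41, 0]'

```text
time: 11.2
tcp_pos: [0.5541, 0.0684, 0.0162]
tool_rot: [0.732, 0.682, -0.002, 0.001]
ft_force: [0.2, -0.4, -0.4]
width: 0.0003
```

```bash
python3 -c "
from h import *
o=observe();print(jig(o['tcp_pos']),o['ft_force'],o['tcp_pos'])"
```

```text
[-34.4  81.8] [ 0.17244501 -0.44605191 -0.36714287] [0.55406776 0.06841188 0.01618963]
```

Call:
arm_command --deltas '[1, 0, 0.05, 0, 0, 1, 0, 0.1, 0, 0, 1, 0, 0.15, 0, 0, 1, 0, 0.2, 0, 0, 1, 0, 0.25, 0, 0]'

```text
time: 11.7
tcp_pos: [0.5796, 0.0667, 0.0167]
tool_rot: [0.732, 0.682, -0.002, 0.001]
ft_force: [-1.9, 0.9, 0.2]
width: 0.0001
```

Call:
arm_command --deltas '[1, 0, 0.01, 0, 0, 1, 0, 0.02, 0, 0, 1, 0, 0.03, 0, 0, 1, 0, 0.04, 0, 0, 1, 0, 0.04, 0, 0]'

```text
time: 12.2
tcp_pos: [0.5836, 0.0665, 0.0168]
tool_rot: [0.732, 0.682, -0.001, 0.001]
ft_force: [-1.4, -0.6, 1.6]
width: 0.0001
```

Call:
arm_command --deltas '[1, 0, 0.01, 0, 0, 1, 0, 0.018, 0, 0, 1, 0, 0.024, 0, 0, 1, 0, 0.03, 0, 0, 1, 0, 0.03, 0, 0]'

```text
time: 12.7
tcp_pos: [0.5867, 0.0663, 0.0168]
tool_rot: [0.732, 0.682, -0.001, 0.001]
ft_force: [-1.9, 1.1, 0.9]
width: -0.0
```

Call:
arm_command --deltas '[1, 0, 0.006, 0, 0, 1, 0, 0.012, 0, 0, 1, 0, 0.018, 0, 0, 1, 0, 0.024, 0, 0, 1, 0, 0.024, 0, 0]'

```text
time: 13.2
tcp_pos: [0.5871, 0.0663, 0.0167]
tool_rot: [0.732, 0.682, -0.003, -0.001]
ft_force: [-7.7, 0.1, 5.1]
width: -0.0001
```

Call:
arm_command --deltas '[1, 0, 0.005, 0, 0, 1, 0, 0.01, 0, 0, 1, 0, 0.015, 0, 0, 1, 0, 0.02, 0, 0, 1, 0, 0.022, 0, 0]'

```text
time: 13.7
tcp_pos: [0.5871, 0.0663, 0.0167]
tool_rot: [0.732, 0.682, -0.005, -0.003]
ft_force: [-10.6, -0.2, 6.4]
width: 0.0002
```

Call:
arm_command --deltas '[1, 0, -0.06, 0, 0, 1, 0.1, -0.08, 0, 0, 1, 0.3, -0.08, 0, 0, 1, 0.5, -0.08, 0, 0, 1, 0.68, -0.08, 0, 0]'

```text
time: 14.2
tcp_pos: [0.5846, 0.1361, 0.0166]
tool_rot: [0.732, 0.682, -0.004, -0.002]
ft_force: [0.3, 0.8, 0.3]
width: -0.0002
```

Call:
arm_command --deltas '[1, 0, 0.1, 0, 0, 1, 0, 0.2, 0, 0, 1, 0, 0.33, 0, 0, 1, 0, 0.33, 0, 0, 1, -0.05, 0.33, 0, 0]'

```text
time: 14.7
tcp_pos: [0.6176, 0.1283, 0.0161]
tool_rot: [0.732, 0.682, -0.004, -0.002]
ft_force: [0.7, -1.1, -1.1]
width: 0.0001
```

```bash
python3 -c "
from h import *
o=observe();print(jig(o['tcp_pos']),o['ft_force'],o['tcp_pos']);look('p3')"
```

```text
[ 24.7 146. ] [ 0.69117375 -1.06494425 -1.14612446] [0.61755332 0.12832261 0.01605012]
```

View pics/p3.png

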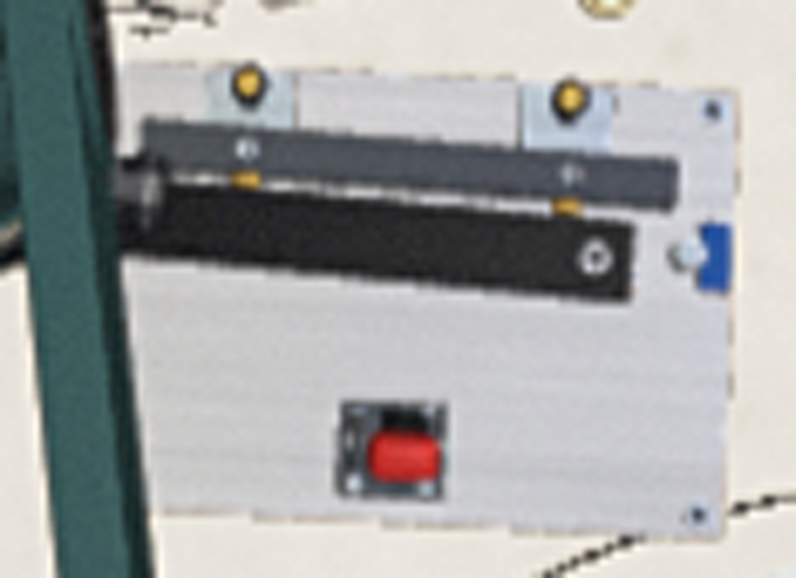

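Call:
arm_command --deltas '[1, -0.06, 0, 0, 0, 1, -0.12, -0.003, 0, 0, 1, -0.17, -0.005, 0, 0, 1, -0.21, -0.006, 0, 0, 1, -0.24, -0.007, 0, 0]'

```text
time: 15.25
tcp_pos: [0.6144, 0.1034, 0.0161]
tool_rot: [0.732, 0.681, -0.005, -0.003]
ft_force: [-0.5, 1.8, 0.5]
width: 0.0003
```

Call:
arm_command --deltas '[1, -0.01, 0, 0, 0, 1, -0.02, 0, 0, 0, 1, -0.03, -0.001, 0, 0, 1, -0.04, -0.001, 0, 0, 1, -0.04, -0.001, 0, 0]'

```text
time: 15.75
tcp_pos: [0.6139, 0.0994, 0.0161]
tool_rot: [0.732, 0.681, -0.005, -0.003]
ft_force: [-0.4, 1.8, 0.4]
width: 0.0
```

Call:
arm_command --deltas '[1, -0.006, 0, 0, 0, 1, -0.012, 0, 0, 0, 1, -0.018, 0, 0, 0, 1, -0.024, -0.001, 0, 0, 1, -0.024, -0.001, 0, 0]'

```text
time: 16.25
tcp_pos: [0.6136, 0.0969, 0.0161]
tool_rot: [0.732, 0.681, -0.005, -0.003]
ft_force: [-1.3, 0.6, 0.1]
width: -0.0001
```

Call:
arm_command --deltas '[1, -0.006, 0, 0, 0, 1, -0.012, 0, 0, 0, 1, -0.018, 0, 0, 0, 1, -0.024, -0.001, 0, 0, 1, -0.024, -0.001, 0, 0]'

```text
time: 16.75
tcp_pos: [0.6136, 0.0963, 0.0161]
tool_rot: [0.732, 0.681, -0.004, -0.004]
ft_force: [0.8, 7.2, -1.3]
width: 0.0001
```

Call:
arm_command --deltas '[1, -0.006, 0, 0, 0, 1, -0.012, 0, 0, 0, 1, -0.018, 0, 0, 0, 1, -0.024, -0.001, 0, 0, 1, -0.024, -0.001, 0, 0]'

```text
time: 17.25
tcp_pos: [0.6135, 0.0962, 0.0162]
tool_rot: [0.732, 0.682, -0.002, -0.005]
ft_force: [0.3, 8.7, -0.1]
width: 0.0
```

Call:
arm_command --deltas '[1, 0.06, 0, 0, 0, 1, 0.1, 0, 0, 0, 1, 0.1, -0.15, 0, 0, 1, 0.1, -0.3, 0, 0, 1, 0.1, -0.43, 0, 0]'

```text
time: 17.75
tcp_pos: [0.5708, 0.1084, 0.0166]
tool_rot: [0.732, 0.681, -0.002, -0.004]
ft_force: [-0.5, -0.6, -0.1]
width: 0.0003
```

Call:
arm_command --deltas '[1, -0.15, 0, 0, 0, 1, -0.3, 0, 0, 0, 1, -0.43, 0, 0, 0, 1, -0.43, 0.07, 0, 0, 1, -0.43, 0.14, 0, 0]'

```text
time: 18.25
tcp_pos: [0.5828, 0.0636, 0.0166]
tool_rot: [0.732, 0.681, -0.002, -0.004]
ft_force: [-1.0, -0.9, 0.9]
width: 0.0001
```

Call:
arm_command --deltas '[1, 0, 0.01, 0, 0, 1, 0, 0.02, 0, 0, 1, 0, 0.03, 0, 0, 1, 0, 0.04, 0, 0, 1, 0, 0.04, 0, 0]'

```text
time: 18.75
tcp_pos: [0.5864, 0.0637, 0.0163]
tool_rot: [0.732, 0.681, -0.002, -0.004]
ft_force: [-0.1, 1.0, 0.2]
width: 0.0001
```

```bash
python3 -c "
from h import *
o=observe();print(jig(o['tcp_pos']),o['ft_force'],o['tcp_pos'])"
```

```text
[-1.8 79.3] [-0.1167443   1.02965799  0.23208074] [0.58642501 0.06366932 0.01633706]
```

Call:
arm_command --deltas '[1, 0, 0.006, 0, 0, 1, 0, 0.012, 0, 0, 1, 0, 0.018, 0, 0, 1, 0, 0.024, 0, 0, 1, 0, 0.024, 0, 0]'

```text
time: 19.25
tcp_pos: [0.5867, 0.0637, 0.0162]
tool_rot: [0.732, 0.681, -0.004, -0.006]
ft_force: [-7.4, 0.4, 4.6]
width: 0.0001
```

Call:
arm_command --deltas '[1, 0, -0.06, 0, 0, 1, 0, -0.06, -0.2, 0, 1, 0, 0, -0.42, 0, 1, -0.2, 0.15, -0.42, 0, 1, -0.5, 0.2, -0.42, 0]'

```text
time: 19.75
tcp_pos: [0.6061, 0.0128, 0.0596]
tool_rot: [0.731, 0.682, -0.002, -0.004]
ft_force: [-0.6, -0.5, -0.2]
width: 0.0002
```

Call:
arm_command --deltas '[1, -0.2, 0, 0, 0, 1, -0.4, 0, 0, 0, 1, -0.6, 0, 0, 0, 1, -0.8, 0, 0, 0, 1, -1, -0.15, 0, 0]'

```text
time: 20.25
tcp_pos: [0.5857, -0.0871, 0.0597]
tool_rot: [0.731, 0.682, -0.001, -0.003]
ft_force: [0.4, 0.0, 0.4]
width: 0.0
```

```bash
python3 -c "
from h import *
o=observe();print(jig(o['tcp_pos']),o['ft_force'],o['tcp_pos'])"
```

```text
[  8.  -71.1] [0.42288939 0.01123864 0.42324353] [ 0.58568957 -0.0871246   0.05969188]
```

Call:
arm_command --deltas '[1, 0, -0.15, 0, 0, 1, 0, -0.26, 0, 0, 1, 0, -0.26, 0.2, 0, 1, 0, -0.26, 0.43, 0, 1, 0, -0.22, 0.43, 0]'

```text
time: 20.75
tcp_pos: [0.5605, -0.0843, 0.0134]
tool_rot: [0.731, 0.682, -0.003, -0.005]
ft_force: [-0.0, -0.5, -1.1]
width: 0.0005
```

Call:
arm_command --deltas '[1, 0, 0.02, 0, 0, 1, 0, 0.04, 0, 0, 1, 0, 0.055, 0, 0, 1, 0, 0.065, 0, 0, 1, 0, 0.07, 0, 0]'

```text
time: 21.25
tcp_pos: [0.5681, -0.0849, 0.014]
tool_rot: [0.731, 0.682, -0.002, -0.005]
ft_force: [-1.3, 0.1, -1.0]
width: -0.0002
```

Call:
arm_command --deltas '[1, 0, 0.006, 0, 0, 1, 0, 0.012, 0, 0, 1, 0, 0.018, 0, 0, 1, 0, 0.024, 0, 0, 1, 0, 0.024, 0, 0]'

```text
time: 21.75
tcp_pos: [0.5704, -0.0852, 0.014]
tool_rot: [0.731, 0.682, -0.002, -0.005]
ft_force: [-1.9, -0.5, 1.0]
width: 0.0
```

Call:
arm_command --deltas '[1, 0, 0.005, 0, 0, 1, 0, 0.01, 0, 0, 1, 0, 0.015, 0, 0, 1, 0, 0.02, 0, 0, 1, 0, 0.02, 0, 0]'

```text
time: 22.25
tcp_pos: [0.5713, -0.0853, 0.014]
tool_rot: [0.731, 0.682, -0.003, -0.006]
ft_force: [-5.4, -0.0, 4.1]
width: 0.0003
```

Call:
arm_command --deltas '[1, 0, 0.005, 0, 0, 1, 0, 0.01, 0, 0, 1, 0, 0.015, 0, 0, 1, 0, 0.02, 0, 0, 1, 0, 0.022, 0, 0]'

```text
time: 22.75
tcp_pos: [0.5713, -0.0853, 0.0139]
tool_rot: [0.731, 0.682, -0.005, -0.008]
ft_force: [-9.7, -0.0, 7.2]
width: 0.0002
```

Call:
arm_command --deltas '[1, 0, -0.06, 0, 0, 1, 0, -0.06, -0.2, 0, 1, 0, 0, -0.44, 0, 1, 0.2, 0.15, -0.44, 0, 1, 0.5, 0.2, -0.44, 0]'

```text
time: 23.25
tcp_pos: [0.5985, -0.038, 0.0594]
tool_rot: [0.732, 0.681, -0.003, -0.005]
ft_force: [-0.6, -0.9, -0.3]
width: -0.0001
```

Call:
arm_command --deltas '[1, 0.2, 0, 0, 0, 1, 0.4, 0, 0, 0, 1, 0.6, 0, 0, 0, 1, 0.75, -0.1, 0, 0, 1, 0.8, -0.28, 0, 0]'

```text
time: 23.75
tcp_pos: [0.5767, 0.0455, 0.0598]
tool_rot: [0.732, 0.682, -0.002, -0.005]
ft_force: [0.5, -0.4, 1.1]
width: -0.0002
```

```bash
python3 -c "
from h import *
o=observe();print(jig(o['tcp_pos']),o['ft_force'],o['tcp_pos'])"
```

```text
[-10.3  60.5] [ 0.45946437 -0.42189448  1.07900187] [0.5766854  0.04550269 0.05975463]
```

Call:
arm_command --deltas '[1, 0, -0.04, 0, 0, 1, 0, -0.04, 0.15, 0, 1, 0, -0.04, 0.3, 0, 1, 0, -0.04, 0.44, 0, 1, 0, 0, 0.44, 0]'

```text
time: 24.25
tcp_pos: [0.5736, 0.0453, 0.0115]
tool_rot: [0.732, 0.682, -0.005, -0.008]
ft_force: [-0.1, 0.0, -0.9]
width: 0.0
```

Call:
arm_command --deltas '[1, 0, 0.015, 0, 0, 1, 0, 0.03, 0, 0, 1, 0, 0.045, 0, 0, 1, 0, 0.055, 0, 0, 1, 0, 0.06, 0, 0]'

```text
time: 24.75
tcp_pos: [0.5801, 0.0448, 0.012]
tool_rot: [0.732, 0.682, -0.005, -0.007]
ft_force: [0.2, -0.3, 0.1]
width: -0.0001
```

Call:
arm_command --deltas '[1, 0, 0.006, 0, 0, 1, 0, 0.012, 0, 0, 1, 0, 0.018, 0, 0, 1, 0, 0.022, 0, 0, 1, 0, 0.024, 0, 0]'

```text
time: 25.25
tcp_pos: [0.5825, 0.0447, 0.0119]
tool_rot: [0.732, 0.682, -0.005, -0.007]
ft_force: [-1.1, -0.9, -0.5]
width: -0.0
```

```bash
python3 -c "
from h import *
o=observe();print(jig(o['tcp_pos']),o['ft_force'],o['tcp_pos'])"
```

```text
[-4.4 60.1] [-1.05718656 -0.93490485 -0.4827039 ] [0.58251371 0.04468692 0.0119447 ]
```

Call:
arm_command --deltas '[1, 0, 0.006, -0.03, 0, 1, 0, 0.012, -0.03, 0, 1, 0, 0.018, -0.03, 0, 1, 0, 0.022, -0.03, 0, 1, 0, 0.024, -0.03, 0]'

```text
time: 25.75
tcp_pos: [0.5844, 0.0445, 0.0148]
tool_rot: [0.732, 0.682, -0.005, -0.008]
ft_force: [-3.1, -0.4, 2.4]
width: -0.0001
```

Call:
arm_command --deltas '[1, 0, 0.006, 0, 0, 1, 0, 0.012, 0, 0, 1, 0, 0.018, 0, 0, 1, 0, 0.022, 0, 0, 1, 0, 0.024, 0, 0]'

```text
time: 26.25
tcp_pos: [0.5845, 0.0446, 0.0148]
tool_rot: [0.732, 0.682, -0.007, -0.01]
ft_force: [-8.3, -0.5, 8.1]
width: -0.0002
```

```bash
python3 -c "
from h import *
o=observe();print(jig(o['tcp_pos']),o['ft_force'],o['tcp_pos'])"
```

```text
[-2.4 60.1] [-8.313314   -0.50438215  8.11389208] [0.58447039 0.04455116 0.01478471]
```

Call:
arm_command --deltas '[1, 0, -0.06, 0, 0, 1, 0, -0.08, -0.25, 0, 1, 0, -0.08, -0.5, 0, 1, 0, -0.08, -0.75, 0, 1, 0, -0.08, -1, 0]'

```text
time: 26.75
tcp_pos: [0.5794, 0.0446, 0.1158]
tool_rot: [0.732, 0.682, -0.006, -0.009]
ft_force: [-0.1, 0.1, 0.7]
width: -0.0
```

Call:
arm_command --deltas '[1, 0.04, -0.2, 0, 0, 1, 0.04, -0.4, 0, 0, 1, 0.04, -0.6, 0, 0, 1, 0.04, -0.8, 0, 0, 1, 0.04, -0.98, 0, 0]'

```text
time: 27.25
tcp_pos: [0.4817, 0.0556, 0.118]
tool_rot: [0.732, 0.682, -0.006, -0.008]
ft_force: [-0.1, 0.2, 0.3]
width: -0.0002
```

```bash
python3 -c "
from h import *
o=observe();print(jig(o['tcp_pos']),o['tcp_pos'],R.from_quat(o['tool_rot']).as_matrix().round(3));look('p4')"
```

```text
[-105.7   64. ] [0.48168354 0.05556369 0.11795511] [[ 0.071  0.997 -0.02 ]
 [ 0.997 -0.071  0.005]
 [ 0.003 -0.02  -1.   ]]
```

View pics/p4.png

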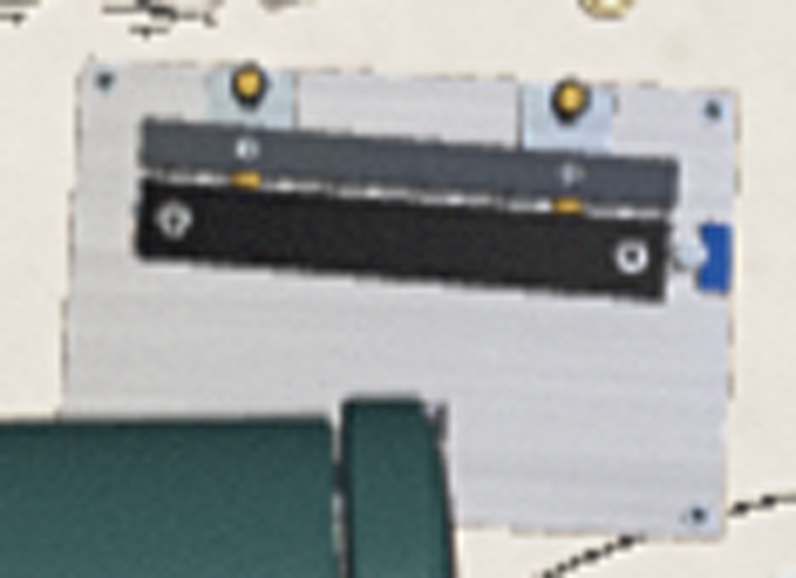

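Call:
arm_command --deltas '[1, -0.15, 0, 0, 0, 1, -0.3, 0, 0, 0, 1, -0.45, 0, 0, 0, 1, -0.58, 0, 0, 0, 1, -0.64, 0, 0, 0]'

```text
time: 27.8
tcp_pos: [0.4752, -0.009, 0.1177]
tool_rot: [0.732, 0.681, -0.006, -0.009]
ft_force: [0.9, 0.9, 0.3]
width: 0.0001
```

Call:
arm_command --deltas '[1, 0, 0.1, -0.04, 0, 1, 0, 0.16, -0.08, 0, 1, 0, 0.22, -0.12, 0, 1, 0, 0.27, -0.15, 0, 1, 0, 0.32, -0.16, 0]'

```text
time: 28.3
tcp_pos: [0.5071, -0.0109, 0.133]
tool_rot: [0.732, 0.682, -0.007, -0.01]
ft_force: [-2.8, 0.2, 1.4]
width: 0.0001
```

```bash
python3 -c "
from h import *
o=observe();print(jig(o['tcp_pos']),o['ft_force'],o['tcp_pos'])"
```

```text
[-75.7  -0.6] [-2.84011093  0.19324813  1.43172118] [ 0.50712691 -0.01091573  0.13304257]
```

Call:
arm_command --deltas '[1, 0, 0.13, 0, 0, 1, 0, 0.26, 0.01, 0, 1, 0, 0.39, 0.04, 0, 1, 0, 0.51, 0.09, 0, 1, 0, 0.63, 0.16, 0]'

```text
time: 28.8
tcp_pos: [0.5715, -0.0153, 0.1162]
tool_rot: [0.732, 0.682, -0.006, -0.009]
ft_force: [-1.7, -0.9, 4.4]
width: -0.0001
```

```bash
python3 -c "
from h import *
o=observe();print(jig(o['tcp_pos']),o['ft_force'],o['tcp_pos'])"
```

```text
[-11.2  -0.5] [-1.71537372 -0.946559    4.42257001] [ 0.57145976 -0.01534831  0.11621948]
```

Contact force looks right for the hinge friction. Next I follow the arc down.

Call:
arm_command --deltas '[1, 0, 0.08, 0.07, 0, 1, 0, 0.16, 0.15, 0, 1, 0, 0.23, 0.24, 0, 1, 0, 0.285, 0.34, 0, 1, 0, 0.33, 0.45, 0]'

```text
time: 29.3
tcp_pos: [0.6049, -0.0176, 0.0703]
tool_rot: [0.732, 0.682, -0.005, -0.008]
ft_force: [1.8, -0.2, 4.7]
width: -0.0002
```

Call:
arm_command --deltas '[1, 0, 0.015, 0.04, 0, 1, 0, 0.025, 0.08, 0, 1, 0, 0.035, 0.12, 0, 1, 0, 0.04, 0.155, 0, 1, 0, 0.045, 0.19, 0]'

```text
time: 29.8
tcp_pos: [0.6088, -0.0178, 0.0511]
tool_rot: [0.732, 0.682, -0.005, -0.008]
ft_force: [-0.3, -1.4, 3.2]
width: -0.0001
```

```bash
python3 -c "
from h import *
o=observe();print(jig(o['tcp_pos']),o['ft_force'],o['tcp_pos'])"
```

```text
[26.2 -0.4] [-0.28214459 -1.35059976  3.21342427] [ 0.60883488 -0.01783563  0.0511178 ]
```

Call:
arm_command --deltas '[1, 0, 0, 0.008, 0, 1, 0, 0, 0.016, 0, 1, 0, 0, 0.024, 0, 1, 0, 0, 0.03, 0, 1, 0, 0, 0.035, 0]'

```text
time: 30.3
tcp_pos: [0.6091, -0.0178, 0.0481]
tool_rot: [0.732, 0.682, -0.005, -0.007]
ft_force: [-0.1, 0.0, 5.8]
width: 0.0003
```

Call:
arm_command --deltas '[1, 0, 0, 0.006, 0, 1, 0, 0, 0.012, 0, 1, 0, 0, 0.016, 0, 1, 0, 0, 0.02, 0, 1, 0, 0, 0.02, 0]'

```text
time: 30.8
tcp_pos: [0.6092, -0.0178, 0.0481]
tool_rot: [0.732, 0.682, -0.005, -0.007]
ft_force: [-2.9, 0.2, 9.6]
width: 0.0001
```

Call:
arm_command --deltas '[1, 0, 0, 0.01, 0, 1, 0, 0, 0.02, 0, 1, 0, 0, 0.03, 0, 1, 0, 0, 0.03, 0, 1, 0, 0, 0.03, 0]'

```text
time: 31.3
tcp_pos: [0.6092, -0.0179, 0.048]
tool_rot: [0.732, 0.682, -0.005, -0.007]
ft_force: [-3.7, -0.7, 13.8]
width: -0.0003
```

Call:
arm_command --deltas '[1, 0, 0, 0.015, 0, 1, 0, 0, 0.03, 0, 1, 0, 0, 0.04, 0, 1, 0, 0, 0.04, 0, 1, 0, 0, 0.04, 0]'

```text
time: 31.8
tcp_pos: [0.6092, -0.0178, 0.0479]
tool_rot: [0.731, 0.682, -0.004, -0.006]
ft_force: [-6.4, -0.9, 17.1]
width: 0.0001
```

Call:
arm_command --deltas '[1, 0, 0, -0.05, 0, 1, 0, 0, -0.2, 0, 1, 0, 0, -0.45, 0, 1, 0, 0, -0.7, 0, 1, 0, 0, -1, 0]'

```text
time: 32.3
tcp_pos: [0.6095, -0.0179, 0.1474]
tool_rot: [0.731, 0.682, -0.006, -0.008]
ft_force: [-1.1, -0.7, 0.3]
width: 0.0
```

Call:
arm_command --deltas '[1, 0.1, -0.2, 0, 0, 1, 0.3, -0.4, 0, 0, 1, 0.5, -0.6, 0, 0, 1, 0.7, -0.8, 0, 0, 1, 1, -1, 0, 0]'

```text
time: 32.8
tcp_pos: [0.5156, 0.0889, 0.1493]
tool_rot: [0.732, 0.681, -0.006, -0.008]
ft_force: [0.9, 0.6, 0.0]
width: -0.0002
```

Call:
arm_command --deltas '[1, 0.2, 0, 0, 0, 1, 0.4, 0, 0, 0, 1, 0.6, 0, 0, 0, 1, 0.8, 0, 0, 0, 1, 0.8, 0, 0, 0]'

```text
time: 33.3
tcp_pos: [0.5207, 0.1707, 0.1491]
tool_rot: [0.731, 0.682, -0.007, -0.009]
ft_force: [0.1, 0.3, 0.5]
width: -0.0001
```

```bash
python3 -c "
from h import *
s=look('p5');a=cv2.imread('pics/p5.png')
t=snapshot('side');b=cv2.resize(t['pixels'][185:275,160:310],(530,318),interpolation=cv2.INTER_CUBIC)
a=cv2.resize(a,(390,284));o=np.zeros((602,530,3),np.uint8);o[:284,:390]=a;o[284:]=b;cv2.imwrite('pics/p6.png',o);print(observe()['ft_force'])"
```

```text
[ 0.0091714  -0.39524754  0.27050402]
```

View pics/p6.png

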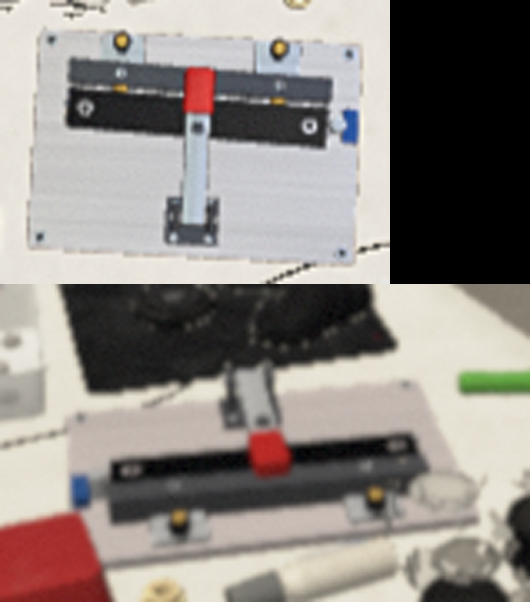

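The clamp arm is level over the bar. The bar lies against both pads, at (122,88) and (279,101), and against the pin at (335,125). The robot is clear.

```bash
python3 -c "
from bench import *
print(close_job())"
```

```text
the job is handed in; nothing more can be done
None
```

The bar is flush against both brass pads and home at the stop pin, clamped. I handed the job in at about 33 s of the 67 s allowed; no verdict was reported.

**What I did**
- **Rail:** I pushed the bar near its ends in turn until it met both pads. The pushing force was 5–11 N by the sensor, below the roughly 15 N at which the rail slips.
- **Stop:** I ran the bar along to the pin until the force rose to about 9 N, then pressed left, right and left again. The right end had come about 1.5 mm off the pad, and this closed it.
- **Clamp:** I swung the handle down along its arc, pressed it to about 17 N and withdrew.

**Last checks**
- **Pads and pin:** The touch positions at both ends agreed with the pad line seen by camera (swivel about 0.03 rad). The last left contact was about 0.5 mm off the expected position, which I put down to a slight tool tilt. The final top and side pictures show the bar on both pads and at the pin with the arm level.
- **Robot clear:** The wrist force reads about zero, so the robot is touching nothing.
- **Bystanders:** I never went near the bottle, screwdriver or bush, and the final side view shows them lying as at the start.
- **Not measured directly:** I could not read the clamp's grip force or any sub-millimetre shift of the rail. The camera shows about 2.5 mm per pixel, and no rail movement is visible.

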